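# Fit the tube platform to the shaker

## Task

Fit the tube platform to the orbital shaker: slide the shaker's catch fully open, angle the platform's tongue into the groove under the far rail while the near edge is still raised, then, keeping hold of it, lower the near edge gently until the platform lies flat on the deck; do not let it drop. Finally slide the catch fully home over the platform's near edge, leave everything released, and do not disturb the beaker, the timer or the pipette.

Things in the scene. Friction and masses are not known exactly. Their poses are not given: they have to be found in the camera images.
- shaker: Orbital shaker, white housing with a bare aluminium deck, 200 x 184 mm, fixed to the bench. Origin at its underside, on the bench; +x points from its front (panel, dial, catch) to the far side with the grooved rail; y along the rail, z up. Deck top at z = 60 mm. The platform's seat lies between rail and sill; flat in it, the platform has up to 6 mm of play in x and 4 mm each way in y.
- groove_mouth (a point): Middle of the groove's mouth, on the deck below the lip's front edge: (57, 0, 60) mm in the shaker's frame. The groove opens to the front; its floor is the deck, its back wall at x = 71, its closed ends at y = +-58. The lip above it spans x = 57 to 85, underside at z = 70, top at z = 76 mm. A platform slanting by more than about 20 degrees does not enter fully.
- sill (a point): Middle of the crest of the shaker's front sill, (-65, 0, 65) mm in its frame: a bar 5 mm high above the deck and 150 mm long (y), crest from x = -67 to -63, inner side bevelled down to x = -59. Behind it the seat begins; it keeps a flat platform from being pushed in, so the tongue must go in first, slanting. In front of it the catch's guide, 46 mm wide, 76 mm high.
- catch (a joint): Sliding catch at the middle of the shaker's front edge. 0 = fully home: its steel nose (32 mm wide, underside 70 mm above the bench) reaches over the seat to x = -48 mm in the shaker's frame and bars the platform's near edge. 0.022 m = fully open: nose at x = -70 mm, clear of the seat. Opens along the shaker's -x, stays where it is left, takes about 1.5 N to move.
- catch_knob (a point): Upright black knob on the catch, 12 mm thick (along the shaker's x), 24 mm wide (y), standing free from 75 to 101 mm above the bench. This point is on its middle, 93 mm above the bench, and moves with the catch; it lies 76 mm in front of the shaker's origin when home, 98 mm when open.
- platform: Tube platform, about 0.28 kg: aluminium plate 110 (x) x 150 (y) x 8 mm with four black tube cups (39 mm across, 26 mm high, at x = +-29, y = +-51) and a handle bar. Starts flat on the bench. Origin at the middle of the plate's underside, z up, +x toward the edge with the tongue. Seated, its axes are parallel to the shaker's, its origin 60 mm above the bench and over the shaker's origin (x -4 to +2 mm).
- platform_grip (a point): Middle of the platform's black handle bar, 41 mm above the plate's underside, over its origin. The bar is 12 mm thick (along the platform's x, the way to grip it), 52 mm long (y) and 22 mm high (30 to 52 mm above the underside), on two posts.
- tongue_tip (a point): Middle of the lower edge of the tongue's tip: (69, 0, 3) mm in the platform's frame. The tongue is 108 mm wide (y), 5 mm thick (3 to 8 mm above the plate's underside) and stands out 14 mm, from x = 55 to 69 mm.
- front_edge (a point): Middle of the lower edge of the platform's plain edge, opposite the tongue: (-55, 0, 0) mm in the platform's frame. Seated, it lies on the deck just behind the sill, under the catch's nose.
- beaker: Bystander: clear plastic beaker with pipettes in it, 106 mm across, 116 mm high, origin at its underside.
- timer: Bystander: small white timer, 64 x 62 x 19 mm, origin at its underside.
- micropipette: Bystander: white and teal pipette lying on the bench, 244 x 58 x 27 mm, origin at its underside.

How it is judged (in metres and radians):
On the way, in this order (a step that is already met when the one before it is completed fails the run):
1. the catch is slid fully open (value of joint catch above 0.018 m), for 0.2 s.
2. the tongue is in the groove, under the lip, with the platform slanting (near edge raised) (x of tongue_tip in the frame of shaker above 0.063 m and z of tongue_tip in the frame of shaker between 0.057 and 0.068 m and y of tongue_tip in the frame of shaker between -0.008 and 0.008 m and angle between the z axis of platform and the z axis of shaker, either way round above 0.1 rad and z of front_edge in the frame of shaker above 0.071 m), for 0.1 s.
3. the platform lies flat on the deck with its tongue in the groove (x of tongue_tip in the frame of shaker above 0.063 m and z of tongue_tip in the frame of shaker between 0.057 and 0.068 m and y of tongue_tip in the frame of shaker between -0.008 and 0.008 m and angle between the z axis of platform and the z axis of shaker, either way round below 0.03 rad and angle between platform's own z axis and vertical below 0.1 rad and z of front_edge in the frame of shaker below 0.063 m and x of front_edge in the frame of shaker above -0.0615 m), for 0.2 s.
4. the catch is fully home over the platform's near edge (value of joint catch below 0.005 m), for 0.2 s.
At the end, for the whole second after the job is handed in: The platform lies flat on the deck (within 0.03 rad of it, near edge within 3 mm of the deck and inside the sill), its tongue at least 6 mm under the rail's lip and centred within 8 mm, the catch within 5 mm of fully home over the near edge, and the platform at rest (all of step 3 and value of joint catch below 0.005 m and linear speed of platform below 0.02 m/s and angular speed of platform below 0.1 rad/s); the robot touches nothing.
It fails at once if the beaker is disturbed (moved by more than 30 mm) (distance of beaker from where it was at the start of the episode above 0.03 m).
It fails at once if the timer is disturbed (moved by more than 30 mm) (distance of timer from where it was at the start of the episode above 0.03 m).
It fails at once if the pipette is disturbed (moved by more than 30 mm) (distance of micropipette from where it was at the start of the episode above 0.03 m).
It fails at once if the platform swings down onto the shaker in a drop instead of being lowered (x of tongue_tip in the frame of shaker above 0.057 m and horizontal distance between tongue_tip and groove_mouth below 0.03 m and angular speed of platform above 2.5 rad/s).
It fails at once if the grip on the platform is let go while its tongue is in the groove and its near edge is still raised (x of tongue_tip in the frame of shaker above 0.057 m and horizontal distance between tongue_tip and groove_mouth below 0.03 m and angle between the z axis of platform and the z axis of shaker, either way round above 0.08 rad and contact force between the fingers and platform below 3 N).
It also fails if it takes over 54 s, if anything falls off the work surface, if the arm or the gripper's body presses on something with over 40 N, if the wrist force passes 120 N, or if a joint passes its speed limit or range.

## Robot

A 6-joint arm with a two-finger parallel gripper is mounted at the origin on a cart in front of the work surface, level with it; the furniture and walls round the work are solid. World frame = base frame: x ahead of the robot, y to its left, z up, the work surface at z = 0. Lengths are in mm, angles in degrees, forces in N, time in s.
With the tool pointing down it reaches from about 300 to 850 mm from the base axis. Payload 4.2 kg.
Tool frame: the origin (TCP) lies at the very end of the fingers, on their centre line; the grasp point (between the pads) lies 19 mm behind it; z points along the fingers, y is the line along which they close (so a half turn about z gives the same grasp; the last joint's range is limited). The gripper opens to 91 mm and grips with 3 to 60 N. Pads are 32 mm wide; open, the fingers measure 118 mm over their backs; the gripper's body (76 mm by 178 mm) begins 60 mm behind the grasp point.
Start: joints at [68.583, 18.312, 89.639, -0, 72.044, -1.146], TCP at [199.222, 539.405, 177.076] pointing down, gripper open.
Joint ranges: [-177.97, 177.97], [-48.28, 115.42], [12.27, 149.76], [-77.06, 257.06], [2.81, 150.46], [-146.56, 146.56]. Speed limits (degrees/s): [147.25, 147.25, 180, 180, 180, 180].

## Interface

Orientations are given as [roll, pitch, yaw] about the fixed x, y, z axes, in that order (R = Rz(yaw) Ry(pitch) Rx(roll)).
In Python, from workcell import * gives the robot as it stands.
- The arm moves only by the tool move_arm, never from a script. Its argument "motion" is a list of rows, each a list of 3 entries, a list of its own where there are three numbers: the finger opening in mm, from 0 to 91.2, then the shift along the world's x, y, z in units of 25 mm (1.0 is 25 mm), then the turn, a rotation vector about the world's x, y, z in units of 4 degrees (1.0 is 4 degrees). In form: [[grip, [x, y, z], [ax, ay, az]], ...]. A call has 1 to 20 rows; each row shifts and turns the commanded pose from where the row before left it; what a row does not reach is not made up. A row lasts 1/12 s, in which the tool goes at most 41.7 mm and 7.16 degrees, less where a joint would pass 70% of its speed; a pose out of reach is approached as far as the arm can. A call with a number of a shift or a turn outside -1 to 1 is refused whole. A call with a gripper value outside its range is refused whole. The fingers move at their own pace and stop on an object; "grip_force" is the grip in N (left out, the last holds). Time passes only in rows, so rows that do not move let the fingers close. It gives the time, the measured TCP pose, the force, the opening and the grip force at its end, in the units of the state.
- state(): the state, without advancing time (a new reading comes with each control period).
- grab_frame(name): name is "scene" or "top" or "wrist"; returns the picture (384x512x3 uint8, blue, green, red); there is no depth.
- camera_info(name): a dict with "fx", "fy", "cx", "cy" (pixels), "k1" (the pictures are not rectified: a ray, as slopes to the right and down, at radius r is drawn at 1 + k1 r^2 times it, then the intrinsics apply), "rvec" (rotation vector, rad) and "tvec" (3), from world to camera coordinates, as OpenCV has them. Camera axes: x right, y down, z forward; pixel columns grow to the right and rows downward; lengths in mm; the calibration is good to about 2 mm. A picture is of the moment at which its call begins: read the wrist's pose just before it. camera_info takes no time and is no camera call; for the wrist camera it gives the pose at the moment of the call.
- job_done(): hands the job in; it is judged then, once.
The state is a dict: "time_s": time; "qpos": joint angles; "qvel": joint speeds; "effort": joint torques, N m; "ee_pos": TCP position; "ee_rot": TCP orientation; "force": force on the tool from outside, world axes, zero at the start; "torque": the same for the moment, N m; "gripper_width": finger opening in mm; "gripper_force": force on a finger pad.
Only numpy, scipy, OpenCV 4.12 (cv2) and the standard library are available. Lean on these libraries where they do the work, as an engineer would, in place of code of your own. Each camera call takes 0.05 s, during which the arm holds its last target. There are 200 camera calls.

## Working session

There is one attempt and no reset: what is moved stays moved. The work goes in short steps, Python scripts to look and compute and a tool call to move; the robot and the scene stay as the last step left them, time stands still between calls to the robot, and variables do not carry over. Pictures are saved under pics/ and viewed, at most 11 in all, crops included, and the job is handed in when it is done.

Besides the shell and the picture viewer there is one more tool, called as name(argument=value, ...), one argument or row to a line, values as JSON. move_arm: Moves the arm, as the interface text tells. Shifts and turns lie within -1 to 1; 1 stands for 25 mm of shift or 4 degrees of turn. Its arguments: {"type":"object","properties":{"motion":{"type":"array","items":{"type":"array"}},"grip_force":{"type":"number"}},"required":["motion"]}

```bash
mkdir -p pics; cat > h.py <<'E'
from workcell import *
import numpy as np, cv2
from scipy.spatial.transform import Rotation as R
def ray(name,u,v,ci=None):
    c=ci or camera_info(name)
    d=np.array([(u-c['cx'])/c['fx'],(v-c['cy'])/c['fy']]); s=d.copy()
    for _ in range(20): s=d/(1+c['k1']*(s@s))
    M=cv2.Rodrigues(np.array(c['rvec'],float))[0]; t=np.array(c['tvec'],float).ravel()
    return -M.T@t, M.T@np.array([s[0],s[1],1.])
def onz(name,u,v,z,ci=None):
    o,d=ray(name,u,v,ci); return o+d*(z-o[2])/d[2]
def proj(name,p,ci=None):
    c=ci or camera_info(name)
    M=cv2.Rodrigues(np.array(c['rvec'],float))[0]; q=M@np.array(p,float)+np.array(c['tvec'],float).ravel()
    s=q[:2]/q[2]; s=s*(1+c['k1']*(s@s)); return np.array([s[0]*c['fx']+c['cx'],s[1]*c['fy']+c['cy']])
E
python3 - <<'E'
from h import *
s=state();print(s['time_s'],s['ee_pos'],s['ee_rot'])
for n in ('scene','top'):
    im=grab_frame(n);cv2.imwrite(f'pics/{n}0.png',im); cv2.imwrite(f'pics/{n}0b.png',cv2.resize(im,(800,600),interpolation=cv2.INTER_CUBIC));print(n,camera_info(n))
E
```

```text
0.0 [199.01113558 538.86861027 176.23035146] [-1.79901679e+02 -1.58707514e-03  1.59726647e+02]
scene {'fx': 456.56798757040445, 'fy': 456.56798757040445, 'cx': 258.9130197574234, 'cy': 188.6995656446491, 'k1': 0.057960869094021206, 'rvec': array([ 1.78566897, -0.98875311,  0.63678577]), 'tvec': array([-335.71111796,  268.14437659, 1071.3243729 ])}
top {'fx': 381.79065794189705, 'fy': 381.79065794189705, 'cx': 253.63112172907827, 'cy': 194.71836186755198, 'k1': -0.1269133850700788, 'rvec': array([ 2.11417128, -2.14139719,  0.19379598]), 'tvec': array([ -11.64517852,  622.62834141, 1035.61761688])}
```

View pics/top0b.png

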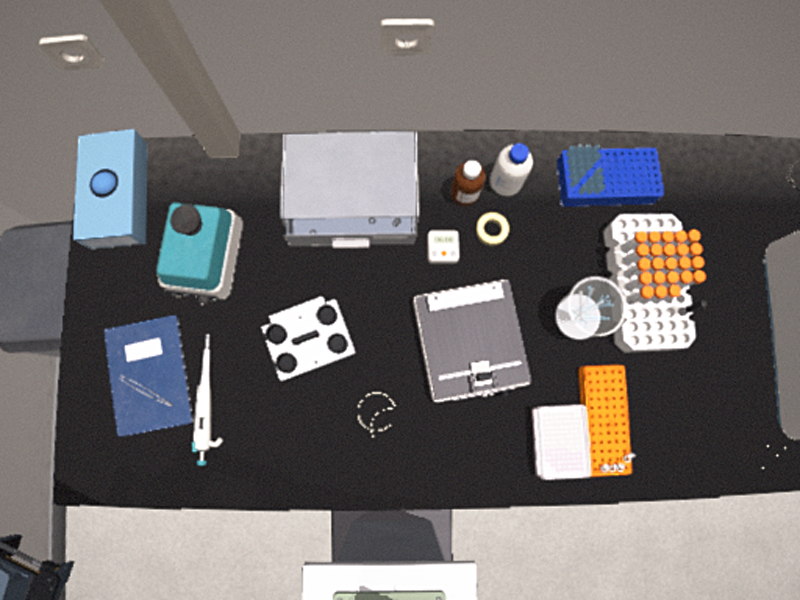

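View pics/scene0b.png

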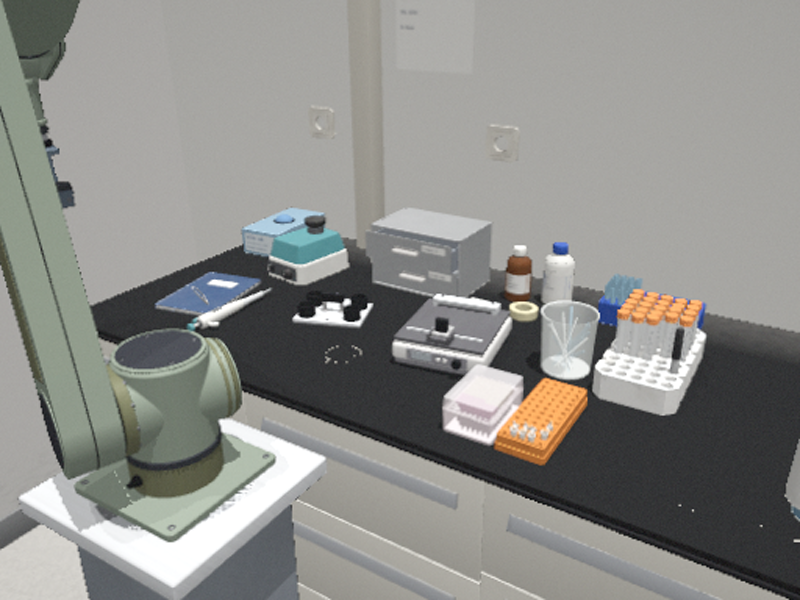

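The top view shows the shaker centred at about (470,340), with its rail at the top and its catch at (483,375). The platform is at about (308,340), with the tongue apparently on the upper edge. Next I'll zoom in on both.

```bash
python3 - <<'E'
from h import *
im=cv2.imread('pics/top0.png')
a=im[180:270,160:350]; cv2.imwrite('pics/topz.png',cv2.resize(a,(800,379),interpolation=cv2.INTER_CUBIC))
for n,(u,v) in dict(plat=(308,337),shk=(470,340),knob=(483,372),timer=(443,245),beaker=(585,310)).items(): print(n,onz('top',u*.64,v*.64,{'plat':45,'shk':60,'knob':95}.get(n,20)).round())
E
```

```text
plat [565. 143.  45.]
shk [ 554. -152.   60.]
knob [ 494. -168.   95.]
timer [ 744. -111.   20.]
beaker [ 613. -381.   20.]
```

View pics/topz.png

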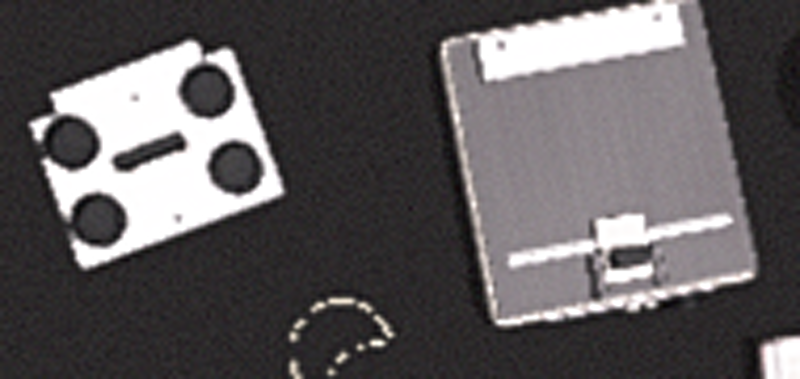

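The zoomed view shows the tongue on the platform's upper edge (50–200, 45–105) and the bar centred at (150,151). On the shaker, the sill ends are at (510,262) and (732,219), the lip's front edge runs from (485,80) to (683,45), and the knob is at about (630,257).

```bash
python3 - <<'E'
from h import *
def P(u,v,z): return onz('top',160+u*190/800-.4,180+v*190/800-.4,z)[:2]
yaw=lambda a,b:(np.degrees(np.arctan2(*(b-a)[::-1])))
# platform : cups top z=34
c=[P(71,141,34),P(207,90,34),P(98,220,34),P(235,167,34)]
print('plat c',np.mean(c,0),'y-dir yaw-90:',[yaw(c[1],c[0])-90,yaw(c[3],c[2])-90],yaw(c[2],c[0]),yaw(c[3],c[1]))
b=[P(113,162,52),P(187,138,52)];print('bar',np.mean(b,0),yaw(b[1],b[0])-90)
s=[P(510,262,65),P(732,219,65)];l=[P(485,80,76),P(683,45,76)]
print('sill',np.mean(s,0),np.linalg.norm(s[0]-s[1]),yaw(s[1],s[0])-90,'lip',np.mean(l,0),np.linalg.norm(l[0]-l[1]),yaw(l[1],l[0])-90)
print('sill->lip',np.linalg.norm(np.mean(s,0)-np.mean(l,0)),yaw(np.mean(s,0),np.mean(l,0)))
print('knob',P(630,255,101))
E
```

```text
plat c [565.16366858 148.58623161] y-dir yaw-90: [np.float64(20.168014070121075), np.float64(20.70096426104392)] 19.832065034000088 20.065596928702277
bar [565.86838128 147.73660916] 17.510410266265907
sill [ 499.72522727 -167.72529308] 151.2552994407608 9.907719022656977 lip [ 618.05240071 -145.51160897] 135.40743272566215 9.384606566608554
sill->lip 120.39421803109877 10.632443145006325
knob [ 487.91082502 -167.67912765]
```

move_arm(
  motion=[
    [50, [0.36, -0.88, 0], [0, 0, -0.47]],
    [50, [0.36, -0.88, 0], [0, 0, -0.47]],
    [50, [0.36, -0.88, 0], [0, 0, -0.47]],
    [50, [0.36, -0.88, 0], [0, 0, -0.47]],
    [50, [0.36, -0.88, 0], [0, 0, -0.47]],
    [50, [0.36, -0.88, 0], [0, 0, -0.47]],
    [50, [0.36, -0.88, 0], [0, 0, -0.47]],
    [50, [0.36, -0.88, 0], [0, 0, -0.47]],
    [50, [0.36, -0.88, 0], [0, 0, -0.47]],
    [50, [0.36, -0.88, 0], [0, 0, -0.47]],
    [50, [0.36, -0.88, 0], [0, 0, -0.47]],
    [50, [0.36, -0.88, 0], [0, 0, -0.47]],
    [50, [0.36, -0.88, 0], [0, 0, -0.47]],
    [50, [0.36, -0.88, 0], [0, 0, -0.47]],
    [50, [0.36, -0.88, 0], [0, 0, -0.47]],
    [50, [0.36, -0.88, 0], [0, 0, -0.47]],
  ],
)

```text
time_s: 1.43
ee_pos: [343.2, 186.2, 176.8]
ee_rot: [-180.0, -0.0, 129.6]
force: [0.6, 0.2, -0.2]
gripper_width: 50.4
gripper_force: 0.0
```

move_arm(
  motion=[
    [50, [0.36, -0.88, 0], [0, 0, -0.47]],
    [50, [0.36, -0.88, 0], [0, 0, -0.47]],
    [50, [0.36, -0.88, 0], [0, 0, -0.47]],
    [50, [0.36, -0.88, 0], [0, 0, -0.47]],
    [50, [0.36, -0.88, 0], [0, 0, -0.47]],
    [50, [0.36, -0.88, 0], [0, 0, -0.47]],
    [50, [0.36, -0.88, 0], [0, 0, -0.47]],
    [50, [0.36, -0.88, 0], [0, 0, -0.47]],
    [50, [0.36, -0.88, 0], [0, 0, -0.47]],
    [50, [0.36, -0.88, 0], [0, 0, -0.47]],
    [50, [0.36, -0.88, 0], [0, 0, -0.47]],
    [50, [0.36, -0.88, 0], [0, 0, -0.47]],
    [50, [0.36, -0.88, 0], [0, 0, -0.47]],
    [50, [0.36, -0.88, 0], [0, 0, -0.47]],
    [50, [0.36, -0.88, 0], [0, 0, -0.47]],
    [50, [0.36, -0.88, 0], [0, 0, -0.47]],
    [50, [0, 0, 0], [0, 0, 0]],
  ],
)

```text
time_s: 2.85
ee_pos: [488.6, -168.0, 176.4]
ee_rot: [180.0, 0.1, 99.4]
force: [0.8, -0.5, -0.7]
gripper_width: 50.0
gripper_force: 0.0
```

```bash
python3 - <<'E'
from h import *
import pickle
s=state();ci=camera_info('wrist');im=grab_frame('wrist');pickle.dump(ci,open('w1.pkl','wb'))
print(s['time_s'],s['ee_pos'],s['ee_rot'],s['qpos']);cv2.imwrite('pics/w1.png',im)
O=np.array([562.8,-156,0]);M=R.from_euler('z',10,degrees=True).as_matrix()
for n,p in dict(knob=(-76,0,101),lipL=(57,58,76),lipR=(57,-58,76),sillL=(-63,75,65),sillR=(-63,-75,65)).items(): print(n,proj('wrist',O+M@np.array(p),ci).round())
E
```

```text
2.85 [ 488.63879863 -168.01040492  176.44018508] [1.79979800e+02 1.04149898e-01 9.93593806e+01] [-2.01918088e+01  1.30453541e+01  9.71824581e+01 -8.59775627e-02
  6.97032699e+01 -2.95214322e+01]
knob [251. 189.]
lipL [390. 122.]
lipR [379. 236.]
sillL [264. 105.]
sillR [264. 248.]
```

View pics/w1.png

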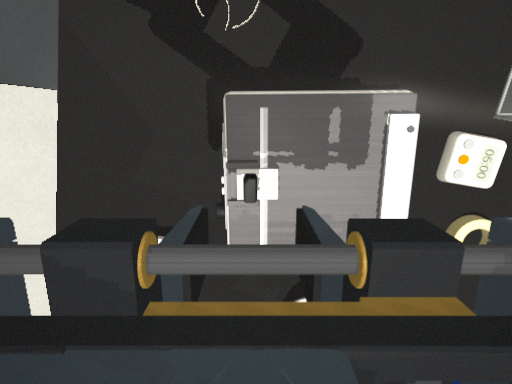

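The wrist view shows the knob at (250,188), the sill's left end at (264,107) and the lip's left front corner at (388,115). All three agree with my estimate to a few pixels. I'll refine the yaw with line fits.

```bash
python3 - <<'E'
from h import *
import pickle
ci=pickle.load(open('w1.pkl','rb'));g=cv2.cvtColor(cv2.imread('pics/w1.png'),cv2.COLOR_BGR2GRAY).astype(float)
gx=cv2.Sobel(cv2.GaussianBlur(g,(3,3),0),-1,1,0)
def fit(u0,u1,rows,z,sgn):
    p=[]
    for v in rows:
        w=np.maximum(sgn*gx[v,u0:u1],0);i=w.argmax();a=max(i-2,0);ww=w[a:i+3];p.append(onz('wrist',u0+a+(ww@np.arange(len(ww)))/ww.sum(),v,z,ci)[:2])
    p=np.array(p,np.float32);l=cv2.fitLine(p,cv2.DIST_HUBER,0,.01,.01).ravel();d=l[:2]*np.sign(l[1])
    n=np.array([d[1],-d[0]]);return np.degrees(np.arctan2(d[1],d[0]))-90,l[2:]@n,len(p)
r=list(range(115,155))+list(range(205,240))
print('sill back crest',fit(260,276,r,65,-1),'front',fit(254,268,r,65,1))
print('lip front',fit(376,396,range(122,212),76,1))
O=np.array([562.8,-156])
for a in(9,10,11):
    n=np.array([np.cos(np.radians(a)),np.sin(np.radians(a))]);print(a,O@n-63,O@n-67,O@n+57)
print('lip corner',onz('wrist',388,114,76,ci),'sill end',onz('wrist',264,107,65,ci))
E
```

```text
sill back crest (np.float32(9.860977), np.float32(468.07605), 75) front (np.float32(9.675858), np.float32(461.11185), 75)
lip front (np.float32(9.827972), np.float32(583.4999), 90)
9 468.4672215406674 464.4672215406674 588.4672215406674
10 464.16068767922957 460.16068767922957 584.1606876792296
11 459.6935755656042 455.6935755656042 579.6935755656042
lip corner [604.95949132 -82.1294258   76.        ] sill end [488.27339517 -94.66120272  65.        ]
```

move_arm(
  grip_force=15,
  motion=[
    [50, [0, -0.08, -0.75], [0, 0, 0.1]],
    [50, [0, 0, -0.75], [0, 0, 0]],
    [50, [0, 0, -0.75], [0, 0, 0]],
    [50, [0, 0, -0.75], [0, 0, 0]],
    [50, [0, 0, -0.5], [0, 0, 0]],
    [50, [0, 0, -0.35], [0, 0, 0]],
    [0, [0, 0, 0], [0, 0, 0]],
    [0, [0, 0, 0], [0, 0, 0]],
    [0, [0, 0, 0], [0, 0, 0]],
    [0, [0, 0, 0], [0, 0, 0]],
    [0, [0, 0, 0], [0, 0, 0]],
    [0, [0, 0, 0], [0, 0, 0]],
  ],
)

```text
time_s: 3.9
ee_pos: [487.6, -166.7, 81.5]
ee_rot: [179.9, 0.0, 100.0]
force: [-0.5, 0.2, -0.4]
gripper_width: 13.4
gripper_force: 0.0
```

move_arm(
  motion=[
    [0, [0, 0, 0], [0, 0, 0]],
    [0, [0, 0, 0], [0, 0, 0]],
    [0, [-0.2, -0.03, 0], [0, 0, 0]],
    [0, [-0.2, -0.04, 0], [0, 0, 0]],
    [0, [-0.2, -0.03, 0], [0, 0, 0]],
    [0, [-0.2, -0.04, 0], [0, 0, 0]],
    [0, [-0.1, -0.02, 0], [0, 0, 0]],
    [0, [0, 0, 0], [0, 0, 0]],
    [0, [0, 0, 0], [0, 0, 0]],
  ],
)

```text
time_s: 4.65
ee_pos: [464.6, -170.7, 81.0]
ee_rot: [180.0, 0.0, 99.9]
force: [0.2, -0.8, -0.8]
gripper_width: 0.5
gripper_force: 0.0
```

```bash
python3 - <<'E'
from h import *
im=grab_frame('wrist');sc=grab_frame('scene')
s=state();print(s['ee_pos'],s['gripper_width'],s['force'])
a=np.hstack([im,cv2.resize(sc[150:270,230:390],(512,384),interpolation=cv2.INTER_CUBIC)]);cv2.imwrite('pics/w2.png',cv2.resize(a,(800,300)))
E
```

```text
[ 464.94481131 -170.67043084   80.9001413 ] 0.3722971210066245 [ 1.06178657 -0.07231482  0.63447901]
```

View pics/w2.png

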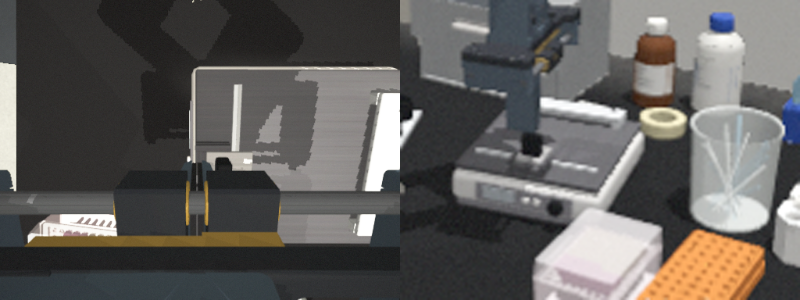

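```bash
python3 - <<'E'
from h import *
t=state()['ee_pos']
for n in('wrist','scene'):
    print(n,proj(n,t).round(),'knob home top',proj(n,[488.1,-169.9,101]).round(),'open',proj(n,[466.4,-173.6,101]).round())
im=grab_frame('wrist');sc=grab_frame('scene')
a=np.hstack([cv2.resize(im[150:300,190:340],(400,400)),cv2.resize(sc[170:260,270:360],(400,400),interpolation=cv2.INTER_CUBIC)]);cv2.imwrite('pics/w3.png',a)
E
```

```text
wrist [252. 213.] knob home top [289. 228.] open [254. 227.]
scene [279. 213.] knob home top [282. 204.] open [280. 207.]
```

View pics/w3.png

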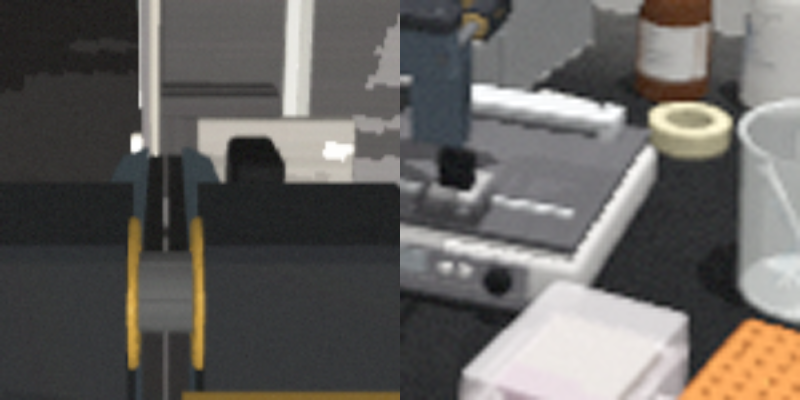

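```bash
python3 - <<'E'
from h import *
t=state()['ee_pos'];print(t, state()['qpos'])
print('scene cam',ray('scene',256,192)[0].round(),'wrist cam',ray('wrist',256,192)[0].round(), ray('wrist',256,192)[1].round(2))
for z in(75,81,101,110): 
  f=lambda n,x,y:proj(n,[x,y,z]).round(1)
  print(z,'tcp',f('scene',464.9,-170.7),f('wrist',464.9,-170.7),'knob',f('scene',488.1,-169.9),'wrist knob corners',f('wrist',480,-159),f('wrist',492,-157))
im=cv2.imread('pics/w3.png');print(im[165,410:500:6].tolist());print(im[130,410:500:6].tolist())
E
```

```text
[ 464.97164921 -170.61307302   80.83584964] [-2.14844606e+01  1.61329350e+01  1.08095766e+02  6.88128565e-03
  5.57545339e+01 -3.14603595e+01]
scene cam [-556. -755.  673.] wrist cam [ 453. -105.  288.] [ 0.06 -0.24 -0.97]
75 tcp [278.6 215. ] [252.2 210.5] knob [282.3 211.9] wrist knob corners [276.4 198.3] [293.7 198.5]
81 tcp [278.6 213.1] [252.3 213.1] knob [282.3 210. ] wrist knob corners [277.  200.6] [294.8 200.8]
101 tcp [278.6 206.9] [252.3 222.9] knob [282.4 203.8] wrist knob corners [279.5 209.3] [299.1 209.5]
110 tcp [278.7 204. ] [252.3 227.9] knob [282.5 201. ] wrist knob corners [280.8 213.8] [301.3 214. ]
[[102, 99, 100], [128, 125, 126], [134, 130, 131], [131, 127, 126], [111, 107, 107], [42, 42, 42], [32, 32, 28], [28, 25, 23], [26, 20, 21], [26, 24, 21], [25, 25, 23], [55, 51, 52], [82, 77, 79], [108, 102, 106], [116, 111, 113]]
[[110, 105, 103], [79, 71, 61], [80, 72, 63], [79, 73, 64], [76, 67, 59], [81, 71, 62], [79, 72, 65], [81, 72, 62], [76, 69, 59], [73, 66, 59], [98, 93, 90], [126, 121, 122], [130, 127, 126], [128, 126, 126], [131, 127, 129]]
```

```bash
python3 - <<'E'
from h import *
s=state();t=np.array(s['ee_pos']);M=R.from_euler('xyz',s['ee_rot'],degrees=True).as_matrix()
for b in (0,10,19,29):
  print(b,[proj('wrist',t+M@np.array([x,y,-b])).round() .tolist() for x in(16,0,-16) for y in(0,7,13.5)])
im=grab_frame('wrist');cv2.imwrite('pics/w4.png',im)
print(M.round(2).tolist())
g=cv2.cvtColor(im,cv2.COLOR_BGR2GRAY)
print(g[180:222:2,252].tolist());print(g[180:222:2,247].tolist());print(g[180:222:2,256].tolist());print(g[180:222:2,262].tolist())
E
```

```text
0 [[252.0, 190.0], [263.0, 190.0], [272.0, 190.0], [252.0, 213.0], [263.0, 213.0], [272.0, 213.0], [252.0, 235.0], [262.0, 235.0], [272.0, 235.0]]
10 [[252.0, 194.0], [263.0, 194.0], [273.0, 194.0], [252.0, 218.0], [263.0, 218.0], [273.0, 218.0], [252.0, 240.0], [263.0, 240.0], [273.0, 240.0]]
19 [[252.0, 198.0], [264.0, 198.0], [274.0, 198.0], [252.0, 222.0], [264.0, 222.0], [274.0, 222.0], [252.0, 246.0], [263.0, 246.0], [273.0, 246.0]]
29 [[252.0, 202.0], [264.0, 202.0], [275.0, 202.0], [252.0, 228.0], [264.0, 228.0], [275.0, 228.0], [252.0, 252.0], [264.0, 252.0], [274.0, 252.0]]
[[-0.17, 0.98, 0.0], [0.98, 0.17, -0.0], [-0.0, 0.0, -1.0]]
[86, 53, 63, 75, 91, 94, 89, 92, 89, 88, 88, 90, 90, 93, 73, 68, 69, 66, 67, 67, 68]
[207, 205, 207, 208, 206, 207, 207, 209, 207, 208, 207, 207, 203, 205, 103, 25, 29, 30, 24, 29, 33]
[90, 55, 63, 74, 92, 91, 86, 91, 93, 91, 92, 91, 92, 93, 50, 33, 32, 32, 32, 28, 29]
[89, 55, 62, 76, 93, 89, 90, 83, 88, 90, 93, 87, 87, 74, 65, 67, 64, 66, 66, 62, 60]
```

The pictures show that the fingertips really end about 30 mm higher than the reported TCP: the tips look to be at about z=110, and the knob stayed home. I'll go back over the knob and descend gently while watching the force.

move_arm(
  motion=[
    [0, [0, 0, 1], [0, 0, 0]],
    [30, [0.45, 0.08, 0], [0, 0, 0]],
    [40, [0.45, 0.03, 0], [0, 0, 0]],
    [40, [0, 0, 0], [0, 0, 0]],
    [40, [0, 0, 0], [0, 0, 0]],
    [40, [0, 0, -0.5], [0, 0, 0]],
    [40, [0, 0, -0.5], [0, 0, 0]],
    [40, [0, 0, -0.1], [0, 0, 0]],
    [40, [0, 0, -0.1], [0, 0, 0]],
    [40, [0, 0, 0], [0, 0, 0]],
  ],
)

```text
time_s: 5.73
ee_pos: [486.7, -167.7, 75.2]
ee_rot: [-179.9, -0.0, 100.0]
force: [-0.3, -0.0, -0.8]
gripper_width: 39.9
gripper_force: 0.0
```

```bash
python3 - <<'E'
from h import *
s=state();print(s['ee_pos'],s['gripper_width'],s['force'],s['torque'],s['effort'])
im=grab_frame('wrist');sc=grab_frame('scene')
a=np.hstack([cv2.resize(im[120:300,150:350],(400,360)),cv2.resize(sc[160:241,260:350],(400,360),interpolation=cv2.INTER_CUBIC)]);cv2.imwrite('pics/w5.png',a)
E
```

```text
[ 486.67372578 -167.67883116   75.23282815] 39.92157221998585 [-0.31598852 -0.02046645 -0.83616448] [-0.05409122  0.03087169  0.027234  ] [ 8.38384323e-03 -3.72253060e+01 -1.95375842e+01  3.99330945e-02
  3.23656050e-02 -1.24238754e-04]
```

View pics/w5.png

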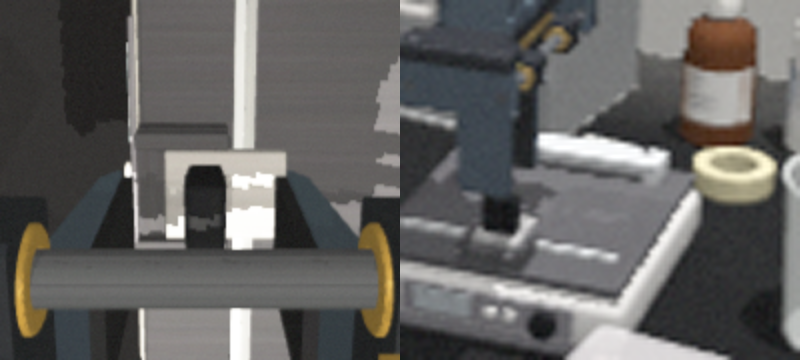

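The scene crop confirms it. The knob is fully visible below the finger's bottom edge at about (490,195), and there is no contact at a reported z of 75. I'll lower in stages and use the grip as the test.

move_arm(
  motion=[
    [40, [0.05, -0.06, -0.2], [0, 0, 0]],
    [40, [0, 0, -0.2], [0, 0, 0]],
    [40, [0, 0, -0.2], [0, 0, 0]],
    [40, [0, 0, -0.2], [0, 0, 0]],
    [0, [0, 0, 0], [0, 0, 0]],
    [0, [0, 0, 0], [0, 0, 0]],
    [0, [0, 0, 0], [0, 0, 0]],
    [0, [0, 0, 0], [0, 0, 0]],
    [0, [0, 0, 0], [0, 0, 0]],
    [0, [0, 0, 0], [0, 0, 0]],
  ],
)

```text
time_s: 6.67
ee_pos: [488.3, -169.4, 56.0]
ee_rot: [-180.0, 0.0, 100.0]
force: [-0.9, -0.8, 0.9]
gripper_width: 12.0
gripper_force: 15.0
```

The knob is gripped now: width 12.0, pad force 15 N. The real tips are therefore about 35 mm short of the reported TCP. Next I slide the catch open.

move_arm(
  motion=[
    [0, [-0.2, -0.03, 0], [0, 0, 0]],
    [0, [-0.2, -0.04, 0], [0, 0, 0]],
    [0, [-0.2, -0.03, 0], [0, 0, 0]],
    [0, [-0.2, -0.04, 0], [0, 0, 0]],
    [0, [-0.1, -0.02, 0], [0, 0, 0]],
    [0, [0, 0, 0], [0, 0, 0]],
    [0, [0, 0, 0], [0, 0, 0]],
    [0, [0, 0, 0], [0, 0, 0]],
    [0, [0, 0, 0], [0, 0, 0]],
  ],
)

```text
time_s: 7.42
ee_pos: [466.6, -173.3, 56.0]
ee_rot: [179.9, 0.0, 100.0]
force: [4.0, 2.7, 0.1]
gripper_width: 11.7
gripper_force: 15.0
```

move_arm(
  motion=[
    [45, [0, 0, 0], [0, 0, 0]],
    [45, [0, 0, 0], [0, 0, 0]],
    [45, [0, 0, 0], [0, 0, 0]],
    [45, [0, 0, 0.8], [0, 0, 0]],
    [45, [0, 0, 1], [0, 0, 0]],
    [45, [0.28, 0.92, 0.8], [0, 0, 0.18]],
    [45, [0.28, 0.92, 0.4], [0, 0, 0.18]],
    [45, [0.28, 0.92, 0], [0, 0, 0.18]],
    [45, [0.28, 0.92, 0], [0, 0, 0.18]],
    [45, [0.28, 0.92, 0], [0, 0, 0.18]],
    [45, [0.28, 0.92, 0], [0, 0, 0.18]],
    [45, [0.28, 0.92, 0], [0, 0, 0.18]],
    [45, [0.28, 0.92, 0], [0, 0, 0.18]],
    [45, [0.28, 0.92, 0], [0, 0, 0.18]],
    [45, [0.28, 0.92, 0], [0, 0, 0.18]],
    [45, [0.28, 0.92, 0], [0, 0, 0.18]],
    [45, [0.28, 0.92, 0], [0, 0, 0.18]],
    [45, [0.28, 0.92, 0], [0, 0, 0.18]],
    [45, [0.28, 0.92, 0], [0, 0, 0.18]],
    [45, [0, 0, 0], [0, 0, 0]],
  ],
)

```text
time_s: 9.08
ee_pos: [564.6, 151.9, 130.3]
ee_rot: [180.0, -0.1, 110.2]
force: [-0.1, -0.6, 0.4]
gripper_width: 44.6
gripper_force: 0.0
```

```bash
python3 - <<'E'
from h import *
import pickle
s=state();ci=camera_info('wrist');im=grab_frame('wrist');pickle.dump(ci,open('w6.pkl','wb'))
print(s['time_s'],s['ee_pos'],s['ee_rot']);cv2.imwrite('pics/w6.png',im)
O=np.array([565,148.5,0]);M=R.from_euler('z',20.2,degrees=True).as_matrix()
for n,p in dict(bar=(0,0,52),barL=(0,26,52),c1=(29,51,34),c2=(-29,51,34),c3=(29,-51,34),c4=(-29,-51,34)).items(): print(n,proj('wrist',O+M@np.array(p),ci).round())
E
```

```text
9.0833 [564.58951045 151.88454351 130.28964211] [ 1.79983078e+02 -5.76180929e-02  1.10241593e+02]
bar [252. 191.]
barL [252. 163.]
c1 [282. 134.]
c2 [221. 134.]
c3 [280. 235.]
c4 [223. 235.]
```

View pics/w6.png

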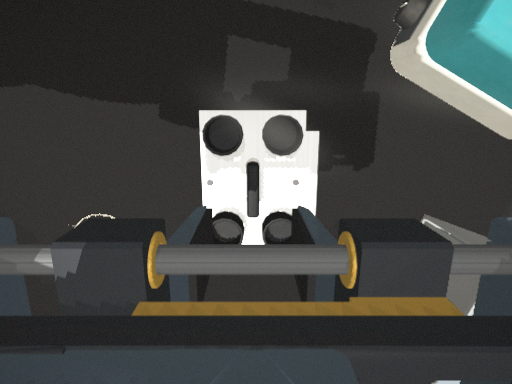

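The wrist view puts the bar at (252,189) and the cups at (282,135) and (223,134). This matches the estimate, so I descend.

move_arm(
  motion=[
    [45, [0, 0, -0.8], [0, 0, 0]],
    [45, [0, 0, -0.8], [0, 0, 0]],
    [45, [0, 0, -0.8], [0, 0, 0]],
    [45, [0, 0, -0.8], [0, 0, 0]],
    [45, [0, 0, -0.6], [0, 0, 0]],
    [45, [0, 0, -0.5], [0, 0, 0]],
    [45, [0, 0, -0.3], [0, 0, 0]],
    [45, [0, 0, -0.3], [0, 0, 0]],
    [45, [0, 0, -0.2], [0, 0, 0]],
    [45, [0, 0, -0.2], [0, 0, 0]],
    [45, [0, 0, -0.1], [0, 0, 0]],
    [45, [0, 0, -0.1], [0, 0, 0]],
    [45, [0, 0, 0], [0, 0, 0]],
    [45, [0, 0, 0], [0, 0, 0]],
  ],
)

```text
time_s: 10.3
ee_pos: [564.2, 148.7, -6.4]
ee_rot: [180.0, 0.0, 110.1]
force: [0.2, -0.1, 0.1]
gripper_width: 44.9
gripper_force: 0.0
```

move_arm(
  grip_force=40,
  motion=[
    [45, [0.03, 0, -0.12], [0, 0, 0]],
    [0, [0, 0, 0], [0, 0, 0]],
    [0, [0, 0, 0], [0, 0, 0]],
    [0, [0, 0, 0], [0, 0, 0]],
    [0, [0, 0, 0], [0, 0, 0]],
    [0, [0, 0, 0], [0, 0, 0]],
    [0, [0, 0, 0], [0, 0, 0]],
    [0, [0, 0, 0], [0, 0, 0]],
  ],
)

```text
time_s: 10.97
ee_pos: [565.1, 148.8, -9.5]
ee_rot: [179.9, 0.0, 110.0]
force: [0.7, -0.0, -0.3]
gripper_width: 11.5
gripper_force: 40.0
```

move_arm(
  motion=[
    [0, [0, 0, 0.4], [0, 0, 0]],
    [0, [0, 0, 0.8], [0, 0, 0]],
    [0, [0, 0, 1], [0, 0, 0]],
    [0, [0, 0, 1], [0, 0, 0]],
    [0, [0, 0, 1], [0, 0, 0]],
    [0, [-0.06, -0.48, 0.6], [0, 0, -0.18]],
    [0, [-0.06, -0.9, 0], [0, 0, -0.18]],
    [0, [-0.06, -0.92, 0], [0, 0, -0.18]],
    [0, [-0.06, -0.92, 0], [0, 0, -0.18]],
    [0, [-0.06, -0.92, 0], [0, 0, -0.18]],
    [0, [-0.06, -0.92, 0], [0, 0, -0.18]],
    [0, [-0.06, -0.92, 0], [0, 0, -0.18]],
    [0, [-0.06, -0.92, 0], [0, 0, -0.18]],
    [0, [-0.06, -0.92, 0], [0, 0, -0.18]],
    [0, [-0.06, -0.92, 0], [0, 0, -0.18]],
    [0, [-0.06, -0.92, 0], [0, 0, -0.18]],
    [0, [-0.06, -0.92, 0], [0, 0, -0.18]],
    [0, [-0.06, -0.92, 0], [0, 0, -0.18]],
    [0, [-0.06, -0.86, 0], [0, 0, -0.2]],
  ],
)

```text
time_s: 12.55
ee_pos: [542.9, -161.4, 110.6]
ee_rot: [-179.9, -0.0, 99.8]
force: [0.9, 1.3, -2.7]
gripper_width: 11.7
gripper_force: 40.0
```

move_arm(
  motion=[
    [0, [0, 0, 0], [-0.13, 0.74, 0]],
    [0, [0, 0, 0], [-0.13, 0.74, 0]],
    [0, [0, 0, 0], [-0.13, 0.74, 0]],
    [0, [0, 0, 0], [-0.13, 0.74, 0]],
    [0, [0, 0, 0], [0, 0, 0]],
    [0, [0, 0, 0], [0, 0, 0]],
    [0, [0, 0, 0], [0, 0, 0]],
  ],
)

```text
time_s: 13.13
ee_pos: [543.0, -160.2, 110.4]
ee_rot: [-168.0, -0.0, 99.9]
force: [0.3, 0.2, -2.3]
gripper_width: 11.7
gripper_force: 40.0
```

```bash
cat >> h.py <<'E'
O=np.array([563,-157,0.]);S=R.from_euler('z',9.8,degrees=True).as_matrix()
def rep(h=9.5):
    s=state();p=np.array(s['ee_pos']);M=R.from_euler('xyz',s['ee_rot'],degrees=True).as_matrix()
    T=S.T@M; X=T[:,1]; Z=-T[:,2]   # platform x, z axes in shaker frame
    t=S.T@(p-O); Y=np.cross(Z,X)
    print('t',s['time_s'],'tcp',p.round(1),'sh',t.round(1),'tip',(t+69*X+(3+h)*Z).round(1),'front',(t-55*X+h*Z).round(1),'tilt',np.degrees(np.arctan2(-X[2],X[0])).round(1),'yaw',np.degrees(np.arctan2(X[1],X[0])).round(1),'roll',np.degrees(Y[2]).round(1),'F',(S.T@np.array(s['force'])).round(1),'w',round(s['gripper_width'],1),s['gripper_force'])
    return s
E
python3 - <<'E'
from h import *
s=rep();sc=grab_frame('scene');w=grab_frame('wrist')
cv2.imwrite('pics/s7.png',np.hstack([cv2.resize(w,(400,300)),cv2.resize(sc[130:265,230:410],(400,300),interpolation=cv2.INTER_CUBIC)]))
E
```

```text
t 13.1333 tcp [ 543.  -160.2  110.4] sh [-20.2   0.3 110.4] tip [ 49.9   0.4 108.3] front [-72.    0.2 131.1] tilt 12.0 yaw 0.1 roll 0.0 F [ 0.4  0.2 -2.3] w 11.7 39.99935746192932
```

View pics/s7.png

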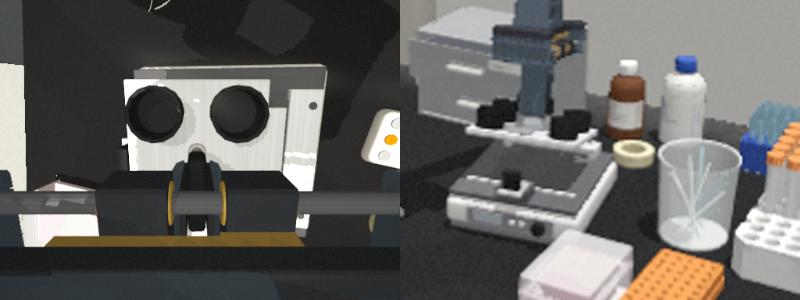

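The wrist view shows the platform held square over the deck and short of the rail. The scene view shows it slanted, with the catch open below. I lower it to the groove's height.

move_arm(
  motion=[
    [0, [0, 0, -0.5], [0, 0, 0]],
    [0, [0, 0, -0.5], [0, 0, 0]],
    [0, [0, 0, -0.3], [0, 0, 0]],
    [0, [0, 0, -0.2], [0, 0, 0]],
    [0, [0, 0, -0.15], [0, 0, 0]],
    [0, [0, 0, -0.1], [0, 0, 0]],
    [0, [0, 0, -0.06], [0, 0, 0]],
    [0, [0, 0, 0], [0, 0, 0]],
    [0, [0, 0, 0], [0, 0, 0]],
  ],
)

```text
time_s: 13.98
ee_pos: [544.0, -160.4, 65.4]
ee_rot: [-168.0, 0.0, 99.9]
force: [-1.1, 0.1, -1.5]
gripper_width: 11.5
gripper_force: 40.0
```

```bash
python3 -c "
from h import *
rep()"
```

```text
t 13.9833 tcp [ 544.  -160.4   65.4] sh [-19.3  -0.1  65.4] tip [50.7  0.  63.3] front [-71.2  -0.2  86.1] tilt 12.0 yaw 0.1 roll -0.0 F [-1.1  0.3 -1.5] w 11.5 39.99946117401123
```

move_arm(
  motion=[
    [0, [0, 0, -0.08], [0, 0, 0]],
    [0, [0.1, 0.017, 0], [0, 0, 0]],
    [0, [0.1, 0.017, 0], [0, 0, 0]],
    [0, [0.1, 0.017, 0], [0, 0, 0]],
    [0, [0.1, 0.017, 0], [0, 0, 0]],
    [0, [0.1, 0.017, 0], [0, 0, 0]],
    [0, [0.1, 0.017, 0], [0, 0, 0]],
    [0, [0, 0, 0], [0, 0, 0]],
    [0, [0, 0, 0], [0, 0, 0]],
  ],
)

```text
time_s: 14.73
ee_pos: [558.8, -157.8, 63.0]
ee_rot: [-168.0, 0.0, 99.9]
force: [1.4, 0.1, -2.1]
gripper_width: 12.2
gripper_force: 40.0
```

```bash
python3 -c "
from h import *
rep()"
```

```text
t 14.7333 tcp [ 558.8 -157.8   63. ] sh [-4.2 -0.  63. ] tip [65.9  0.1 60.9] front [-56.   -0.1  83.8] tilt 12.0 yaw 0.1 roll -0.0 F [ 1.4 -0.1 -2.1] w 12.2 39.99950051307678
```

move_arm(
  motion=[
    [0, [0.04, 0.007, 0], [0, 0, 0]],
    [0, [0.04, 0.007, 0], [0, 0, 0]],
    [0, [0, 0, 0], [0, 0, 0]],
    [0, [0, 0, 0], [0, 0, 0]],
    [0, [0, 0, -0.04], [0.043, -0.246, 0]],
    [0, [0, 0, -0.04], [0.043, -0.246, 0]],
    [0, [0, 0, -0.04], [0.043, -0.246, 0]],
    [0, [0, 0, -0.04], [0.043, -0.246, 0]],
    [0, [0, 0, -0.04], [0.043, -0.246, 0]],
    [0, [0, 0, -0.04], [0.043, -0.246, 0]],
    [0, [0, 0, -0.04], [0.043, -0.246, 0]],
    [0, [0.01, 0, -0.04], [0.043, -0.246, 0]],
    [0, [0, 0, 0], [0, 0, 0]],
  ],
)

```text
time_s: 15.82
ee_pos: [559.9, -157.5, 55.0]
ee_rot: [-176.0, -0.0, 99.9]
force: [-0.6, 0.3, -3.0]
gripper_width: 11.4
gripper_force: 40.0
```

```bash
python3 -c "
from h import *
rep()"
```

```text
t 15.8167 tcp [ 559.9 -157.5   55. ] sh [-3.1  0.  55. ] tip [66.6  0.1 62.7] front [-57.3  -0.   68.4] tilt 4.0 yaw 0.1 roll 0.0 F [-0.5  0.4 -3. ] w 11.4 39.9994021654129
```

move_arm(
  motion=[
    [0, [0.05, 0.01, 0], [0, 0, 0]],
    [0, [0.01, 0, -0.04], [0.043, -0.246, 0]],
    [0, [0.01, 0, -0.04], [0.043, -0.246, 0]],
    [0, [0.01, 0, -0.04], [0.043, -0.246, 0]],
    [0, [0, 0, -0.04], [0.043, -0.246, 0]],
    [0, [0, 0, 0], [0, 0, 0]],
    [0, [0, 0, 0], [0, 0, 0]],
  ],
)

```text
time_s: 16.4
ee_pos: [562.5, -157.3, 51.1]
ee_rot: [-180.0, 0.0, 99.9]
force: [0.1, 0.3, -1.8]
gripper_width: 11.8
gripper_force: 40.0
```

```bash
python3 -c "
from h import *
rep()"
```

```text
t 16.4 tcp [ 562.5 -157.3   51.1] sh [-0.5 -0.2 51.1] tip [68.5 -0.1 63.6] front [-55.5  -0.3  60.6] tilt 0.0 yaw 0.1 roll -0.0 F [ 0.2  0.3 -1.8] w 11.8 39.99941110610962
```

move_arm(
  motion=[
    [0, [0, 0, -0.02], [0, 0, 0]],
    [0, [0, 0, -0.02], [0, 0, 0]],
    [0, [0, 0, 0], [0, 0, 0]],
    [0, [0, 0, 0], [0, 0, 0]],
    [0, [0, 0, 0], [0, 0, 0]],
  ],
)

```text
time_s: 16.82
ee_pos: [563.3, -157.3, 50.5]
ee_rot: [180.0, 0.0, 99.9]
force: [-1.3, -0.5, 2.8]
gripper_width: 12.1
gripper_force: 40.0
```

The platform is flat on the deck, with Fz reversed to +2.8 N. I release it and move over to the knob.

move_arm(
  grip_force=15,
  motion=[
    [20, [0, 0, 0], [0, 0, 0]],
    [45, [0, 0, 0], [0, 0, 0]],
    [45, [0, 0, 0], [0, 0, 0]],
    [45, [0, 0, 0], [0, 0, 0]],
    [45, [0, 0, 0], [0, 0, 0]],
    [45, [0, 0, 0.4], [0, 0, 0]],
    [45, [0, 0, 0.9], [0, 0, 0]],
    [45, [0, 0, 0.9], [0, 0, 0]],
    [40, [-0.77, -0.13, 0], [0, 0, 0]],
    [40, [-0.77, -0.13, 0], [0, 0, 0]],
    [40, [-0.77, -0.13, 0], [0, 0, 0]],
    [40, [-0.77, -0.13, 0], [0, 0, 0]],
    [40, [-0.77, -0.13, 0], [0, 0, 0]],
    [40, [0, 0, 0], [0, 0, 0]],
    [40, [0, 0, 0], [0, 0, 0]],
  ],
)

```text
time_s: 18.07
ee_pos: [466.9, -173.7, 106.0]
ee_rot: [179.9, 0.1, 99.8]
force: [0.5, 0.3, 1.2]
gripper_width: 40.4
gripper_force: 0.0
```

```bash
python3 - <<'E'
from h import *
s=rep();w=grab_frame('wrist');sc=grab_frame('scene')
cv2.imwrite('pics/s8.png',np.hstack([cv2.resize(w,(400,300)),cv2.resize(sc[130:265,230:410],(400,300),interpolation=cv2.INTER_CUBIC)]))
E
```

```text
t 18.0667 tcp [ 466.9 -173.7  106. ] sh [-9.75e+01 -1.00e-01  1.06e+02] tip [-2.860e+01 -1.000e-01  1.186e+02] front [-1.526e+02 -1.000e-01  1.155e+02] tilt -0.1 yaw 0.0 roll -0.1 F [0.6 0.2 1.2] w 40.4 0.0
```

View pics/s8.png

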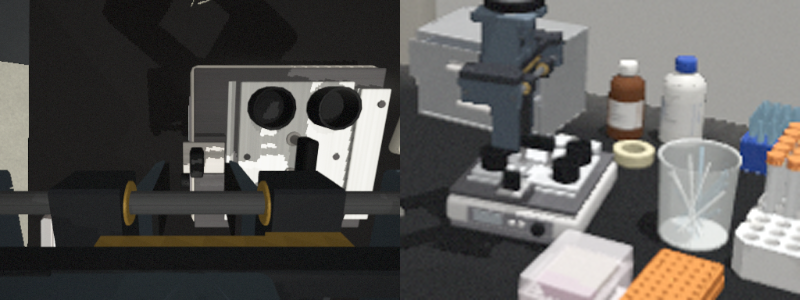

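The wrist view shows the platform flat behind the sill with its tongue under the rail, and the open knob at (197,160) between the fingers. I close the catch.

move_arm(
  grip_force=15,
  motion=[
    [40, [0, 0, -0.7], [0, 0, 0]],
    [40, [0, 0, -0.7], [0, 0, 0]],
    [40, [0, 0, -0.4], [0, 0, 0]],
    [40, [0, 0, -0.2], [0, 0, 0]],
    [0, [0, 0, 0], [0, 0, 0]],
    [0, [0, 0, 0], [0, 0, 0]],
    [0, [0, 0, 0], [0, 0, 0]],
    [0, [0, 0, 0], [0, 0, 0]],
    [0, [0, 0, 0], [0, 0, 0]],
    [0, [0, 0, 0], [0, 0, 0]],
  ],
)

```text
time_s: 19.0
ee_pos: [467.2, -173.7, 55.8]
ee_rot: [180.0, 0.1, 99.9]
force: [0.2, -0.3, 3.2]
gripper_width: 11.8
gripper_force: 15.0
```

move_arm(
  motion=[
    [0, [0.2, 0.03, 0], [0, 0, 0]],
    [0, [0.2, 0.04, 0], [0, 0, 0]],
    [0, [0.2, 0.03, 0], [0, 0, 0]],
    [0, [0.2, 0.04, 0], [0, 0, 0]],
    [0, [0.1, 0.02, 0], [0, 0, 0]],
    [0, [0, 0, 0], [0, 0, 0]],
    [0, [0, 0, 0], [0, 0, 0]],
    [0, [0, 0, 0], [0, 0, 0]],
    [0, [0, 0, 0], [0, 0, 0]],
  ],
)

```text
time_s: 19.75
ee_pos: [488.4, -170.0, 55.7]
ee_rot: [-179.8, 0.1, 99.9]
force: [-5.0, -2.6, 8.4]
gripper_width: 11.8
gripper_force: 15.0
```

move_arm(
  motion=[
    [20, [0, 0, 0], [0, 0, 0]],
    [40, [0, 0, 0], [0, 0, 0]],
    [40, [0, 0, 0], [0, 0, 0]],
    [40, [0, 0, 0], [0, 0, 0]],
    [40, [0, 0, 0], [0, 0, 0]],
    [40, [0, 0, 0.4], [0, 0, 0]],
    [40, [0, 0, 0.9], [0, 0, 0]],
    [40, [0, 0, 0.9], [0, 0, 0]],
    [40, [0, 0, 0.9], [0, 0, 0]],
    [40, [0, 0, 0], [0, 0, 0]],
    [40, [0, 0, 0], [0, 0, 0]],
  ],
)

```text
time_s: 20.67
ee_pos: [490.2, -169.8, 134.2]
ee_rot: [179.8, 0.1, 99.9]
force: [-0.9, -0.4, -0.7]
gripper_width: 39.9
gripper_force: 0.0
```

```bash
python3 - <<'E'
from h import *
w=grab_frame('wrist');sc=grab_frame('scene')
cv2.imwrite('pics/s9.png',np.hstack([cv2.resize(w,(400,300)),cv2.resize(sc[130:265,230:410],(400,300),interpolation=cv2.INTER_CUBIC)]))
E
```

```text
(no output)
```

View pics/s9.png

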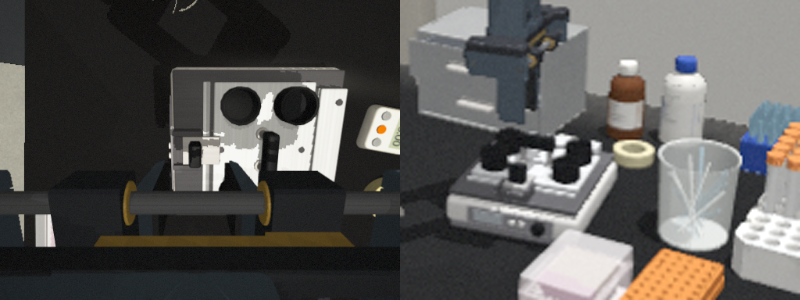

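The nose, up to about (220,150), now reaches over the platform's near edge. The platform is flat and nothing is touching it, so I hand in.

```bash
python3 -c "
from workcell import *
print(job_done())"
```

```text
the job is handed in; nothing more can be done
None
```

The platform is seated flat with its tongue under the rail, the catch is home over the near edge and the arm is clear; the job is handed in at about 21 s, but no verdict was returned, so these come from the final picture and arm readings.

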